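# Load a bearing carton under the sprung cover of a stock feeder

## Task

Press the long lever strip of the small grey feeder down with one fingertip so that its spring-closed cover stands open and, keeping it held down, push the flat carton lying between the feeder's guide rails along the channel with the other fingertip, under the cover and fully into the bay past the catch. Then let go so that the cover springs shut over the carton with the catch down behind it. Only push: do not pinch, lift or tip the carton, do not let the cover down on it halfway, and leave the other things on the bench where they are.

Things in the scene. Friction and masses are not known exactly. Their poses are not given: they have to be found in the camera images.
- feeder: Fixed grey steel feeder, base plate 255 x 245 x 4 mm (x -155 to 100, y -130 to 115 mm). Origin on the bench, at the channel's centre line and the bay's mouth (inner face of the catch). x = push direction into the bay, y left, z up. Channel floor z 4 mm, y -41 to 41. Guide rails 4 mm thick, x -128 to 94, tops z 20. On the ledge right of the channel lie two nuts.
- bay (a point): Centre of the bay's floor, feeder (42, 0, 4) mm. The bay runs from the mouth at feeder x 0 to the back stop at x 84 mm, 82 mm wide between the rails, side walls above them up to z 33 mm. The carton is fully in when its centre is at feeder x 38 to 46 mm (46: against the back stop).
- hinge (a point): Point on the cover's hinge line above the mouth, at feeder (0, 47, 37) mm. The line runs along feeder x, between channel and lever: a 10 mm thick tube from x -128 to 86 mm, with posts 8 x 10 mm at x -134 and 92 mm, tops at z 41 mm. One finger goes left of it (lever), the other right of it (channel).
- cover (a joint): Angle of the spring-closed cover, rad: 0 closed, 0.30 fully open (hard stop). The catch clears the carton from about 0.19 on. Pressing the lever down opens it, released it springs shut. About 3 N on the lever's middle starts it, 5 to 8 N hold it fully open; pressing harder only adds drag as the fingertip slides along.
- lever_top (a point): Centre of the lever strip's top; moves with the cover. Ribbed black rubber strip 205 mm long (feeder x -145 to 60), 46 mm wide (y 60 to 105), to press and slide along anywhere. Closed: middle at z 31 mm, sloping up to the left by 0.15 rad. Fully open: sloping down to the left by 0.15 rad, a fingertip pressing it at y 70 to 95 mm stands at z 18 to 23 mm.
- catch (a point): Middle of the catch's lower edge; moves with the cover. Plate 4 mm thick (feeder x -4 to 0), y -22 to -45 mm, z 21 to 39 mm when closed: it bars the right part of the mouth. It hangs on an arm from the free edge of the cover plate, which begins only at x 25 mm (top z 39 closed; free edge z 67 open), so a fingertip near y 0 can go 20 mm past the mouth.
- bearing_carton: Flat blue and white carton 76 x 75 x 29 mm, about 0.3 kg, lying on the channel floor between the guide rails before the mouth, some 3 mm free on each side. Origin at the centre of its underside, x along the channel, z up.
- nut_large: Rusty hexagon nut 30 x 34 x 17 mm on the feeder's ledge, origin at the centre of its underside; to be left alone.
- nut_small: Bright hexagon nut 24 x 27 x 13 mm on the feeder's ledge, origin at the centre of its underside; to be left alone.
- elbow: Brass pipe elbow 61 x 61 x 30 mm lying on the bench to the left, origin under its centre; to be left alone.
- tape_roll: Roll of black tape 62 mm across, 19 mm high, lying on the bench to the left, origin under its centre; to be left alone.
- screwdriver: Orange-handled screwdriver 250 mm long, 30 mm thick, lying on the bench across, between robot and feeder, origin under its centre; to be left alone.
Things that resemble listed ones, but are neither listed nor needed, are in the scene too. Of the things like the bearing_carton, leave any that is green; of the rest the smaller one is meant.

How it is judged:
By the outcome, as a careful person would: the job done as asked, in the order asked, and still so for the second after the job is handed in, with the robot touching nothing.
It also fails if it takes over 51 s, if anything falls off the work surface, if the arm or the gripper's body presses on something with over 40 N, if the wrist force passes 120 N, or if a joint passes its speed limit or range.

## Robot

A 6-joint arm with a two-finger parallel gripper is mounted at the origin on a cart in front of the work surface, level with it; the furniture and walls round the work are solid. World frame = base frame: x ahead of the robot, y to its left, z up, the work surface at z = 0. Lengths are in m, angles in rad, forces in N, time in s.
With the tool pointing down it reaches from about 0.4 to 0.825 m from the base axis. Payload 7 kg.
Tool frame: the origin (TCP) lies midway between the tips of the shut fingers; the grasp point (between the pads) lies arm.hold_point_z behind it (arm.hold_point_z is the distance from the TCP to the grasp point, in m); z points along the fingers, y is the line along which they close (so a half turn about z gives the same grasp; the last joint's range is limited). The gripper opens to 88 mm and grips with 3 to 60 N. Pads are 19 mm wide; open, the fingers measure 130 mm over their backs; the gripper's body (78 mm by 193 mm) begins 47 mm behind the grasp point.
Start: joints at [-0.889, 0.359, 0.012, 0, -1.224, -0.288], TCP at [0.259, -0.623, 0.227] pointing down, gripper open.
Joint ranges: [-3.07, 3.07], [-1.43, 2.12], [-1.02, 1.25], [-3.03, 1.67], [-3.05, -0], [-3.03, 3.03]. Speed limits (rad/s): [2.39, 2.39, 3.01, 3.14, 3.14, 3.14].

## Interface

Orientations are given as [roll, pitch, yaw] about the fixed x, y, z axes, in that order (R = Rz(yaw) Ry(pitch) Rx(roll)).
In Python, from station import arm gives the robot as it stands.
- The arm moves only by the shell command python3 -m crank 'ROWS' [OPENING] [FORCE]. ROWS is JSON, a list that holds one entry, the list of rows, each a list of 4 numbers: the shift along the tool's x, y, z in units of 25 mm (1.0 is 25 mm), then the turn about the tool's z in units of 5 degrees (1.0 is 5 degrees). A call has 1 to 12 rows; each row is the pose to reach, as a shift and turn from the pose commanded when the call began, along the tool's axes at that moment; what a row does not reach only later rows make up. A row lasts 1/8 s, in which the tool goes at most 62.5 mm and 10.7 degrees, less where a joint would pass 70% of its speed; a pose out of reach is approached as far as the arm can. A call with a gripper value outside its range is refused whole. OPENING is the closure, from 0 (fully open) to 1 (shut), set as the call begins (- or left out, the last holds). The fingers move at their own pace and stop on an object; FORCE is the grip in N (left out, the last holds). Time passes only in rows, so rows that repeat a pose let the fingers close. It gives the time, the measured TCP pose, the force, the opening and the grip force at its end, in the units of the state.
- arm.get_state(): the state, without advancing time (a new reading comes with each control period).
- arm.grab_frame(name): name is "side" or "top"; returns (picture, depth): 480x640x3 uint8, red, green, blue; 480x640 float32, m along the optical axis (not along the pixel's ray), 0 where there is no reading.
- arm.get_calibration(name): a dict with "mtx" (3x3 intrinsics, pixels), "k1" (the pictures are not rectified: a ray, as slopes to the right and down, at radius r is drawn at 1 + k1 r^2 times it, then the intrinsics apply), "R" (3x3) and "t" (3): a world point X has camera coordinates R X + t. Camera axes: x right, y down, z forward; pixel columns grow to the right and rows downward; lengths in m; the calibration is good to about 2 mm. A picture is of the moment at which its call begins. get_calibration takes no time and is no camera call.
- arm.job_done(): hands the job in; it is judged then, once.
Trained networks look in the newest picture that a camera, given by its name, has taken for a name from the list of things; names that differ only in an ending like _2 or _b are one class to them, and where a whole thing is asked for, a point or a joint stands for the part that bears it (a point fixed in the world has none). Each returns a list of dicts, best first, with "score" (0 to 1); they miss things now and then, are a little off and sometimes report something else, mostly with a low value. They report only what shows in the picture. A call takes as long as a camera call. They do not tell look-alikes from the thing itself.
- arm.recognise(thing, camera): "extent" ([left, top, width, height] in pixels, round what is visible of it).
- arm.trace(thing, camera): "mask" (480x640 bool, what is visible of it) and "extent" ([left, top, width, height] in pixels, round what is visible of it).
The state is a dict: "t": time; "q": joint angles; "qd": joint speeds; "joint_efforts": joint torques, N m; "eef_pos": TCP position; "ee_rot": TCP orientation; "force": force on the tool from outside, world axes, zero at the start; "moment": the same for the moment, N m; "width": finger opening in m; "gripper_force": force on a finger pad.
Only numpy, scipy, OpenCV 4.12 (cv2) and the standard library are available. Lean on these libraries where they do the work, as an engineer would, in place of code of your own. Each camera call takes 0.05 s, during which the arm holds its last target. There are 200 camera calls.

## Working session

There is one attempt and no reset: what is moved stays moved. The work goes in short steps, Python scripts to look and compute and a shell command to move; the robot and the scene stay as the last step left them, time stands still between calls to the robot, and variables do not carry over. Pictures are saved under pics/ and viewed, at most 10 in all, crops included, and the job is handed in when it is done.

```bash
mkdir -p pics; ls
cat > h.py <<'E'
from station import arm
import numpy as np, cv2
def px2w(cam,u,v,d):
    c=arm.get_calibration(cam);K=np.array(c["mtx"]);R=np.array(c["R"]);t=np.array(c["t"])
    k=c["k1"]
    p=np.stack([np.ravel(u),np.ravel(v)],1).astype(float).reshape(-1,1,2)
    n=cv2.undistortPoints(p,K,np.array([k,0,0,0.])).reshape(-1,2)
    d=np.ravel(d)
    X=np.c_[n*d[:,None],d]
    return (X-t)@R
def w2px(cam,X):
    c=arm.get_calibration(cam);K=np.array(c["mtx"])
    r,_=cv2.Rodrigues(np.array(c["R"]))
    return cv2.projectPoints(np.array(X,float).reshape(-1,1,3),r,np.array(c["t"],float),K,np.array([c["k1"],0,0,0.]))[0].reshape(-1,2)
E
python3 - <<'E'
from h import *
print(arm.hold_point_z, arm.get_state())
for cam in("top","side"):
    im,d=arm.grab_frame(cam); cv2.imwrite(f"pics/{cam}0.png",im[:,:,::-1]); np.savez(f"{cam}0.npz",im=im,d=d)
    for n in ["feeder","bearing_carton","lever_top","catch","nut_large","nut_small","elbow","tape_roll","screwdriver"]:
        print(cam,n,[(round(r["score"],2),[int(x) for x in r["extent"]]) for r in arm.recognise(n,cam)][:4])
E
```

```text
pics
0.0188 {'t': 0.0, 'q': array([-8.88913899e-01,  3.59395665e-01,  1.10585821e-02, -3.62671032e-04,
       -1.22412415e+00, -2.88116317e-01]), 'qd': array([-9.15956352e-04,  1.54361233e-03,  6.27476594e-05,  1.85732846e-03,
       -9.44201343e-04,  9.47605219e-04]), 'joint_efforts': array([-8.32329042e-04, -5.82718527e+01,  2.93058944e+01,  6.99724227e+00,
        6.99079319e-03, -8.41330666e-05]), 'eef_pos': array([ 0.25877004, -0.62288521,  0.22561465]), 'ee_rot': array([ 3.13989949e+00, -1.46244025e-04, -2.74794993e+00]), 'force': array([-0.21909922, -0.36932665, -0.30384595]), 'moment': array([0.03842583, 0.02161777, 0.00584808]), 'gripper_force': 0.0, 'width': 0.08778558926173234}
top feeder [(0.76, [307, 170, 114, 122])]
top bearing_carton [(0.88, [446, 174, 56, 57]), (0.67, [234, 183, 41, 38]), (0.57, [344, 224, 37, 39])]
top lever_top [(0.73, [309, 174, 78, 109]), (0.33, [399, 200, 12, 13])]
top catch [(0.91, [312, 177, 74, 104])]
top nut_large [(0.51, [393, 238, 9, 16])]
top nut_small [(0.67, [398, 201, 14, 11])]
top elbow [(0.77, [169, 211, 32, 27]), (0.59, [398, 201, 12, 8])]
top tape_roll [(0.95, [189, 156, 33, 25])]
top screwdriver [(0.88, [315, 318, 112, 17])]
side feeder [(0.9, [307, 234, 114, 73])]
side bearing_carton [(0.81, [319, 262, 29, 7]), (0.75, [412, 277, 60, 46]), (0.5, [284, 231, 140, 75]), (0.45, [300, 214, 9, 13])]
side lever_top []
side catch [(0.5, [364, 236, 29, 12])]
side nut_large []
side nut_small [(0.62, [390, 273, 10, 3])]
side elbow [(0.64, [262, 196, 20, 17])]
side tape_roll []
side screwdriver [(0.62, [249, 270, 58, 54])]
```

View pics/top0.png

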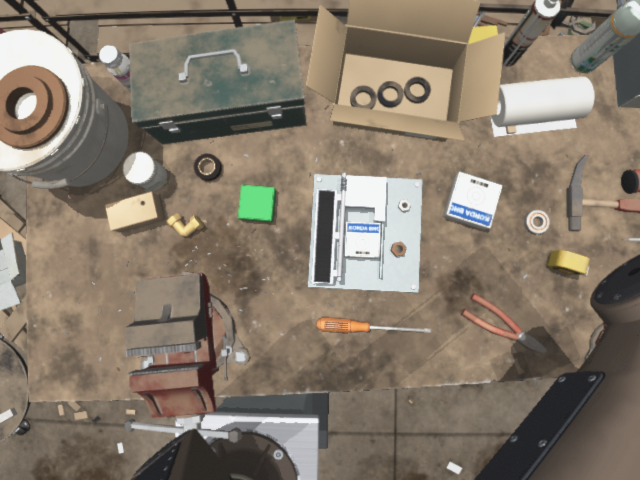

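View pics/side0.png

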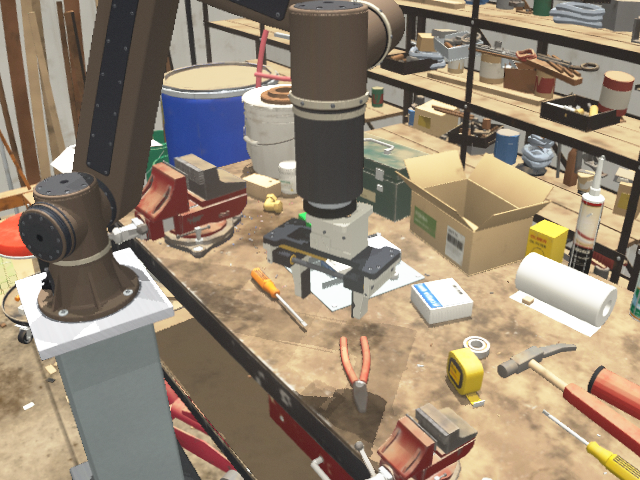

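Carton look-alikes in the top view: the large blue/white one at (474,202), the green one at (257,204), and the small blue/white one in the feeder channel at (363,240). I choose the last. Next I fit the feeder's pose and check it in a close crop.

```bash
cat >> h.py <<'E'
def fit(mask_pts_w, rect_c):  # minAreaRect on world xy (mm)
    return cv2.minAreaRect((mask_pts_w[:,:2]*1000).astype(np.float32))
def F2w(P,o,yaw):
    P=np.array(P,float).reshape(-1,3)/1000;c,s=np.cos(yaw),np.sin(yaw)
    return np.c_[o[0]+c*P[:,0]-s*P[:,1],o[1]+s*P[:,0]+c*P[:,1],P[:,2]]
E
python3 - <<'E'
from h import *
from scipy.optimize import least_squares
z=np.load("top0.npz");im,d=z["im"],z["d"]
arm.grab_frame("top")
m=arm.trace("feeder","top")[0]["mask"].astype(np.uint8)
m=cv2.morphologyEx(m,cv2.MORPH_CLOSE,np.ones((9,9)))
cs=max(cv2.findContours(m,0,1)[0],key=cv2.contourArea)
box=cv2.boxPoints(cv2.minAreaRect(cs)); print(box)
print(px2w("top",box[:,0],box[:,1],np.full(4,np.median(d[m>0]))))
# strip: dark pixels in feeder
g=im.max(2)
st=((g<60)&(m>0)).astype(np.uint8); st=cv2.morphologyEx(st,cv2.MORPH_OPEN,np.ones((3,3)))
sc=max(cv2.findContours(st,0,1)[0],key=cv2.contourArea); sb=cv2.boxPoints(cv2.minAreaRect(sc)); print("strip",sb)
def corners(p,C): return w2px("top",F2w(C,p[:2],p[2]))
PC=[[-155,-130,4],[-155,115,4],[100,115,4],[100,-130,4]]
SC=[[-145,60,28],[-145,105,34],[60,105,34],[60,60,28]]
def match(a,b): # nearest assignment
    return np.array([b[np.argmin(((b-x)**2).sum(1))]-x for x in a])
p0=[.6,0,0]
w=px2w("top",box[:,0],box[:,1],np.full(4,np.median(d[m>0])))
p0=[*(w.mean(0)[:2]+[.0275,.0075]),0]
r=least_squares(lambda p:np.r_[match(corners(p,PC),box).ravel(),match(corners(p,SC),sb).ravel()],p0)
print(r.x,r.fun.round(1)); p=r.x; np.save("pose.npy",p)
# carton top: bright/blue in channel from depth
vv,uu=np.mgrid[160:300,300:430]; W=px2w("top",uu,vv,d[160:300,300:430]).reshape(*uu.shape,3)
c,s=np.cos(p[2]),np.sin(p[2]); L=(W[...,:2]-p[:2])@np.array([[c,-s],[s,c]])*1000
for y0 in range(100,-131,-10):
    print(y0,[int(np.nanmedian(W[...,2][(abs(L[...,0]-x)<5)&(abs(L[...,1]-y0)<5)])*1000) for x in range(-150,101,10)])
a=arm.trace("bearing_carton","top")
for q in a: print(q["score"],q["extent"],F2w([0,0,0],p[:2],p[2]))
big=cv2.resize(im[160:300,290:440],None,fx=4,fy=4,interpolation=cv2.INTER_CUBIC)[:,:,::-1].copy()
for C in(PC,SC,[[0,-41,4],[0,41,4],[84,41,33],[84,-41,33]],[[-128,47,37],[86,47,37]]):
    cv2.polylines(big,[np.int32((corners(p,C)-[290,160]+.5)*4)],True,(0,0,255),1)
cv2.imwrite("pics/crop1.png",big)
E
```

```text
[[307.32828 288.44907]
 [312.4113  171.53963]
 [423.983   176.39056]
 [418.9     293.3    ]]
[[ 0.43441561 -0.13132983  0.00357436]
 [ 0.69256409 -0.13862837  0.0248345 ]
 [ 0.68651144 -0.38668127  0.01967131]
 [ 0.42745237 -0.37907096 -0.00165845]]
strip [[315.10773 279.95306]
 [319.76245 191.51381]
 [332.93646 192.20715]
 [328.28174 280.64642]]
[ 0.58973734 -0.25163949 -0.03242566] [ 0.6  1.4 -0.2  1.9 -1.  -1.9  2.2 -2.  -4.3 -2.7  3.4 -2.4  3.3  3.2
 -4.1  2.5]
100 [4, 33, 33, 33, 33, 33, 33, 33, 33, 33, 33, 33, 34, 33, 33, 33, 33, 33, 33, 34, 33, 33, 2, 4, 4, 2]
90 [2, 32, 31, 32, 32, 33, 31, 32, 31, 32, 32, 32, 32, 31, 33, 31, 32, 31, 32, 32, 32, 31, 3, 2, 3, 2]
80 [3, 30, 30, 31, 29, 30, 30, 30, 31, 30, 30, 31, 30, 30, 31, 30, 30, 31, 31, 30, 30, 30, 4, 2, 2, 1]
70 [4, 28, 28, 28, 29, 28, 29, 28, 29, 28, 29, 28, 29, 28, 29, 30, 29, 29, 28, 29, 29, 29, 4, 4, 3, 1]
60 [3, 1001, 27, 29, 6, 4, 6, 5, 5, 14, 27, 29, 27, 24, 4, 24, 6, 23, 16, 26, 29, 4, 3, 4, 4, 2]
50 [2, 4, 37, 39, 39, 37, 39, 39, 39, 39, 38, 39, 40, 39, 39, 38, 39, 40, 39, 36, 39, 41, 41, 41, 36, 3]
40 [2, 3, 4, 3,
[... 1151 characters left out ...]
 19, 19, 19, 3, 4, 2, 2, 3, 3, 3, 6, 13, 3, 3, 3, 4, 3, 2]
-90 [2, 3, 3, 3, 3, 4, 2, 2, 18, 19, 18, 3, 3, 3, 3, 3, 2, 4, 16, 15, 10, 3, 3, 4, 3, 1]
-100 [3, 3, 3, 2, 3, 3, 3, 3, 3, 3, 3, 3, 4, 4, 3, 3, 3, 3, 14, 16, 4, 3, 3, 3, 3, 1]
-110 [3, 3, 3, 3, 4, 4, 2, 3, 3, 2, 3, 3, 3, 2, 3, 3, 3, 3, 3, 3, 3, 3, 3, 3, 4, 2]
-120 [4, 5, 2, 2, 2, 3, 4, 3, 4, 3, 3, 4, 3, 2, 4, 4, 3, 3, 2, 2, 4, 3, 3, 3, 7, 1]
-130 [1, 1, 1, 2, 1, 2, 1, 1, 1, 1, 0, 2, 2, 2, 1, 1, 0, 2, 3, 1, 1, 2, 1, 3, 3, 0]
0.97 [233.9, 182.6, 44.5, 37.5] [[ 0.58973734 -0.25163949  0.        ]]
0.8 [443.3, 170.5, 58.6, 58.6] [[ 0.58973734 -0.25163949  0.        ]]
0.79 [343.5, 220.8, 38.5, 41.9] [[ 0.58973734 -0.25163949  0.        ]]
```

View pics/crop1.png

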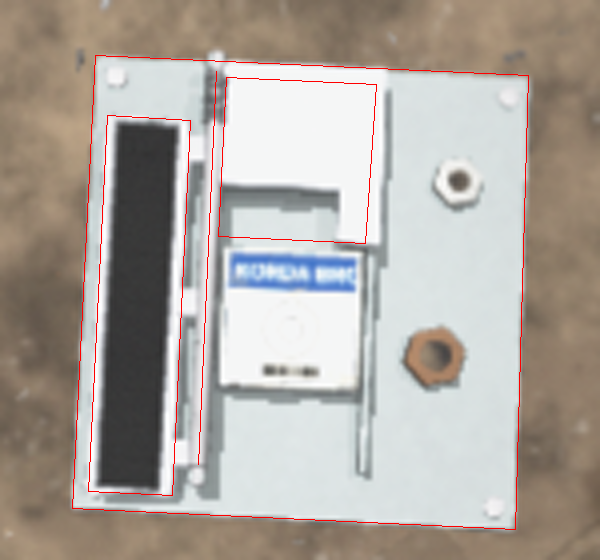

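The crop confirms it: the blue/white carton at crop (290,320) lies between the rails, the bay with its cover is above it, and the black strip is on the left. The fitted outlines sit on the plate, hinge and strip within about 2 mm. Next I work out the approach.

```bash
cat >> h.py <<'E'
def toF(W,p):
    c,s=np.cos(p[2]),np.sin(p[2]); return (np.asarray(W)[...,:2]-p[:2])@np.array([[c,-s],[s,c]])*1000
def carton(d,p):
    vv,uu=np.mgrid[150:310,295:435]; W=px2w("top",uu,vv,d[150:310,295:435]); L=toF(W,p)
    z=W[:,2]; k=(z>.027)&(z<.0355)&(L[:,1]>-44)&(L[:,1]<42)&(L[:,0]<60)&(L[:,0]>-110)
    return L[k]
def units(target_f,z,p,cmd=None):
    s=arm.get_state(); from scipy.spatial.transform import Rotation as Ro
    R=Ro.from_euler("xyz",s["ee_rot"]).as_matrix()
    w=F2w([*target_f,z],p[:2],p[2])[0]
    return (R.T@(w-s["eef_pos"])/.025).round(3), s
E
python3 - <<'E'
from h import *
p=np.load("pose.npy"); d=np.load("top0.npz")["d"]
L=carton(d,p); k=abs(L[:,1])<25
print("x",np.percentile(L[k,0],[1,3,50,97,99]),"y",np.percentile(L[:,1],[2,50,98]))
for z in(160,60): print(units([-115,40],z,p)[0])
s=arm.get_state();print("turn",(s["ee_rot"][2]-(p[2]-np.pi))/np.radians(5))
E
```

```text
x [-83.52229584 -82.07209541 -46.5867024  -10.28565598  26.2582527 ] y [-35.56957469   0.29001763  36.69952061]
[-14.396  12.011   2.662]
[-14.396  12.011   6.662]
turn 4.88421150292057
```

```bash
python3 -m crank '[[[-1.6,1.3,0,0.5],[-3.2,2.6,0,1],[-4.8,4,0,1.5],[-6.4,5.3,0.2,2],[-8,6.6,0.5,2.6],[-9.6,8,0.9,3.2],[-11.2,9.3,1.4,3.8],[-12.8,10.7,2,4.4],[-14.4,12,2.6,4.88],[-14.4,12,2.6,4.88],[-14.4,12,2.6,4.88],[-14.4,12,2.6,4.88]]]' 0.25 20
python3 - <<'E'
from h import *
p=np.load("pose.npy"); u,s=units([-115,40],60,p); print(u,s["eef_pos"],s["ee_rot"],s["width"],s["force"],toF(s["eef_pos"],p))
print("turn",((s["ee_rot"][2]-(p[2]-np.pi)+np.pi)%(2*np.pi)-np.pi)/np.radians(5))
E
```

```text
t: 2.65
eef_pos: [0.4761, -0.209, 0.162]
ee_rot: [-3.141, 0.001, 3.109]
force: [-0.6, -0.1, -1.3]
width: 0.0656
gripper_force: 0.0
[0.005 0.043 4.079] [ 0.47611819 -0.20899653  0.16198462] [-3.14145546e+00  6.63102423e-04  3.10861536e+00] 0.06556012822144408 [-0.59987939 -0.06940309 -1.28752164] [-114.94191297   38.93701024]
turn -0.006321326181537731
```

```bash
python3 -m crank '[[[0,0,1,0],[0,0,2,0],[0,0.04,3,0],[0,0.04,4,0],[0,0.04,4.5,0],[0,0.04,4.5,0]]]'
python3 - <<'E'
from h import *
a,_=arm.grab_frame("top");b,_=arm.grab_frame("side")
A=cv2.resize(a[150:320,280:450],(510,510))[:,:,::-1];B=cv2.resize(b[200:340,270:440],None,fx=3,fy=3,interpolation=2)[:,:,::-1]
cv2.imwrite("pics/t1.png",cv2.resize(np.vstack([A[:0],cv2.copyMakeBorder(np.hstack([A[:420],B]),0,0,0,0,0)]),(800,330)) if False else cv2.resize(np.hstack([A[:420],B]),(800,330)))
E
```

```text
t: 3.4
eef_pos: [0.4758, -0.2078, 0.0487]
ee_rot: [-3.142, -0.001, 3.108]
force: [0.6, -0.2, 0.7]
width: 0.0661
gripper_force: 0.0
```

View pics/t1.png

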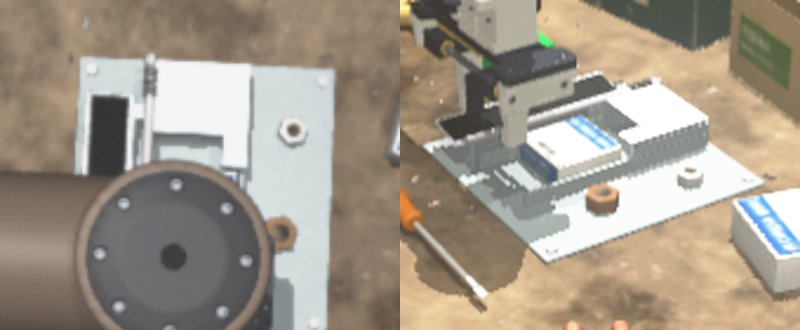

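The left half (top view) shows mostly the wrist. In the side view on the right, the channel finger is behind the carton's rear at (513,120) and the lever finger is over the strip at (480,90). Now pressing.

```bash
python3 -m crank '[[[0,0,0.3,0],[0,0,0.5,0],[0,0,0.65,0],[0,0,0.8,0],[0,0,0.9,0],[0,0,0.9,0]]]'; python3 -m crank '[[[0,0,0.06,0],[0,0,0.12,0],[0,0,0.12,0]]]'
```

```text
t: 4.25
eef_pos: [0.4765, -0.2074, 0.0267]
ee_rot: [-3.141, 0.0, 3.11]
force: [-0.9, -3.6, 5.4]
width: 0.0657
gripper_force: 2.4
t: 4.62
eef_pos: [0.4767, -0.2076, 0.0242]
ee_rot: [-3.141, 0.001, 3.11]
force: [-1.5, -3.8, 8.0]
width: 0.0661
gripper_force: 3.7
```

```bash
python3 -m crank '[[[0,0,0.04,0],[0,0,0.04,0]]]'; python3 -m crank '[[[0,0,0.04,0],[0,0,0.04,0]]]';python3 -m crank '[[[0,0,0.04,0],[0,0,0.04,0]]]'
```

```text
t: 4.88
eef_pos: [0.4768, -0.2076, 0.0233]
ee_rot: [-3.141, 0.001, 3.11]
force: [-1.4, -4.3, 8.9]
width: 0.066
gripper_force: 4.1
t: 5.12
eef_pos: [0.4769, -0.2077, 0.0224]
ee_rot: [-3.141, 0.001, 3.11]
force: [-1.6, -4.3, 9.8]
width: 0.0655
gripper_force: 4.4
t: 5.38
eef_pos: [0.477, -0.2077, 0.0215]
ee_rot: [-3.141, 0.001, 3.11]
force: [-2.5, -4.5, 11.2]
width: 0.0659
gripper_force: 4.6
```

Run:
```python
from h import *
a,d=arm.grab_frame("top");b,_=arm.grab_frame("side")
p=np.load("pose.npy")
vv,uu=np.mgrid[150:310,295:435]; W=px2w("top",uu,vv,d[150:310,295:435]); L=toF(W,p)
for y in(30,20,10,0,-10,-20,-30,-38):
    k=(abs(L[:,1]-y)<5)&(L[:,0]>38)&(L[:,0]<75); print(y,k.sum(),np.median(W[k,2])*1000)
print(arm.get_state()["force"],toF(arm.get_state()["eef_pos"],p))
```

```text
30 81 44.05452173263643
20 74 46.94995908730513
10 76 49.76970086099119
0 82 53.47217158973408
-10 85 55.94026662354823
-20 82 59.40351519578365
-30 82 62.32805522394884
-38 72 64.66874324798502
[-2.21794331 -5.40173416 10.07096581] [-114.10560439   40.23267956]
```

The cover slope measures 0.30 rad, so it is fully open. Now sliding and pushing.

```bash
python3 -m crank '[[[-0.2,0,-0.02,0],[-0.4,0,-0.02,0],[-0.6,0,-0.02,0],[-0.75,0,-0.02,0],[-0.9,0,-0.02,0],[-1.05,0,-0.02,0],[-1.2,0,-0.02,0],[-1.4,0,-0.02,0],[-1.6,0,-0.02,0],[-1.8,0,-0.02,0],[-2,0,-0.02,0],[-2,0,-0.02,0]]]'
python3 - <<'E'
from h import *
p=np.load("pose.npy");s=arm.get_state();print(toF(s["eef_pos"],p),s["force"])
_,d=arm.grab_frame("top");b,_=arm.grab_frame("side");cv2.imwrite("pics/s2.png",cv2.resize(b[200:330,280:430],None,fx=4,fy=4,interpolation=2)[:,:,::-1])
L=carton(d,p);k=abs(L[:,1])<20;print(np.percentile(L[k,0],[2,98]),k.sum())
E
```

```text
t: 6.98
eef_pos: [0.5223, -0.2083, 0.0211]
ee_rot: [3.141, -0.007, 3.109]
force: [-12.1, 3.1, 17.0]
width: 0.0655
gripper_force: 8.8
[-68.80149571  41.10995006] [-12.12165843   3.072941    16.97272603]Traceback (most recent call last):
  File "<stdin>", line 4, in <module>
    return _quantile_unchecked(
        a, q, axis, out, overwrite_input, method, keepdims, weights)
    return _ureduce(a,
                    func=_quantile_ureduce_func,
    ...<5 lines>...
                    overwrite_input=overwrite_input,
                    method=method)
    r = func(a, **kwargs)
    result = _quantile(arr,
                       quantiles=q,
    ...<2 lines>...
                       out=out,
                       weights=wgt)
    slices_having_nans = np.isnan(arr[-1, ...])
                                  ~~~^^^^^^^^^
IndexError: index -1 is out of bounds for axis 0 with size 0
```

View pics/s2.png

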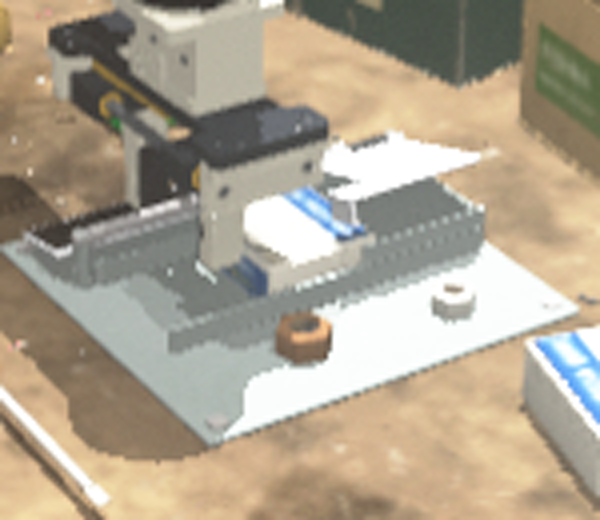

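The side view shows the channel finger at (225,215) against the carton's rear, and the carton (300,240) heading under the raised cover at (400,165). The press force has grown to 17 N, so I ease the finger up slightly and go on.

```bash
python3 -m crank '[[[0,0,-0.03,0],[-0.2,0,-0.05,0],[-0.4,0,-0.05,0],[-0.6,0,-0.05,0],[-0.8,0,-0.05,0],[-1,0,-0.05,0],[-1.2,0,-0.05,0],[-1.2,0,-0.05,0]]]'
python3 - <<'E'
from h import *
p=np.load("pose.npy");s=arm.get_state();print(toF(s["eef_pos"],p),s["force"])
_,d=arm.grab_frame("top");b,_=arm.grab_frame("side");cv2.imwrite("pics/s3.png",cv2.resize(b[200:330,280:430],None,fx=4,fy=4,interpolation=2)[:,:,::-1])
vv,uu=np.mgrid[150:310,295:435]; W=px2w("top",uu,vv,d[150:310,295:435]); L=toF(W,p)
for y in(20,0,-20,-38):
    k=(abs(L[:,1]-y)<5)&(L[:,0]>50)&(L[:,0]<78); print(y,k.sum(),np.median(W[k,2])*1000)
E
```

```text
t: 8.07
eef_pos: [0.5551, -0.2094, 0.0221]
ee_rot: [3.141, -0.002, 3.109]
force: [-3.7, 0.2, 5.7]
width: 0.0654
gripper_force: 3.1
[-35.98088407  41.14461879] [-3.67324766  0.20405733  5.68133084]
20 0 nan
0 0 nan
-20 0 nan
-38 0 nan
  return _methods._mean(a, axis=axis, dtype=dtype,
  ret = ret.dtype.type(ret / rcount)
```

View pics/s3.png

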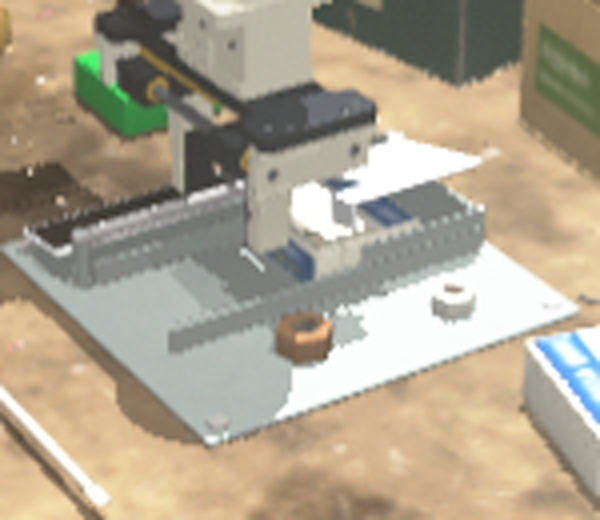

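The side view shows the carton's front (390,210) in the bay under the open cover, with the catch (345,205) above the carton, clear of it. The press force is 5.7 N. Continuing.

```bash
python3 -m crank '[[[-0.2,0,0,0],[-0.4,0,0,0],[-0.6,0,0,0],[-0.8,0,0,0],[-0.95,0,0,0],[-1.05,0,0,0],[-1.15,0,0,0],[-1.15,0,0,0]]]'
python3 - <<'E'
from h import *
p=np.load("pose.npy");s=arm.get_state();print(toF(s["eef_pos"],p),s["force"])
b,_=arm.grab_frame("side");cv2.imwrite("pics/s4.png",cv2.resize(b[200:330,280:430],None,fx=4,fy=4,interpolation=2)[:,:,::-1])
E
```

```text
t: 9.18
eef_pos: [0.5834, -0.2103, 0.0221]
ee_rot: [3.141, -0.003, 3.109]
force: [-4.7, 0.4, 6.3]
width: 0.0657
gripper_force: 3.4
[-7.63980885 41.13540189] [-4.73562982  0.44358646  6.30700965]
```

View pics/s4.png

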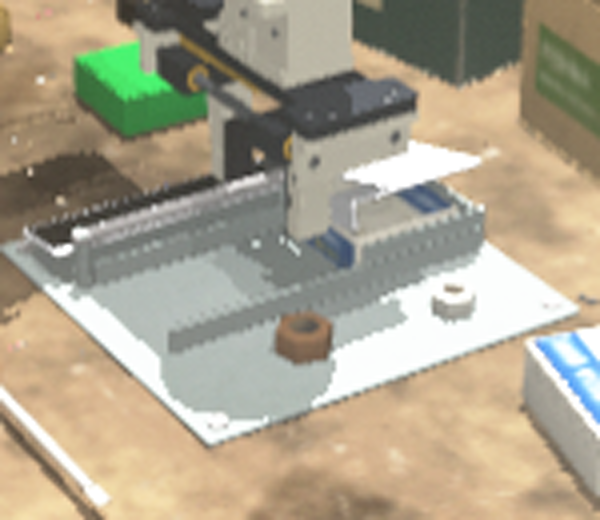

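The carton's rear edge (350,250) is now right about at the catch plane. I push a few mm more, watching for the back stop.

```bash
for i in 1 2 3; do python3 -m crank '[[[-0.05,0,0,0],[-0.05,0,0,0]]]' | grep -E "eef_pos|^force"; done
```

```text
eef_pos: [0.5844, -0.2103, 0.0221]
force: [-5.0, -0.4, 6.6]
eef_pos: [0.5857, -0.2103, 0.0221]
force: [-5.3, 0.2, 5.9]
eef_pos: [0.5869, -0.2104, 0.0221]
force: [-5.3, 0.6, 6.9]
```

```bash
for i in 1 2; do python3 -m crank '[[[-0.04,0,0,0],[-0.04,0,0,0]]]' | grep -E "eef_pos|^force"; done
python3 - <<'E'
from h import *
b,d=arm.grab_frame("side");np.savez("s5.npz",d=d)
p=np.load("pose.npy");cv2.imwrite("pics/s5.png",cv2.resize(b[220:290,335:425],None,fx=8,fy=8,interpolation=2)[:,:,::-1])
E
```

```text
eef_pos: [0.587, -0.2104, 0.022]
force: [-8.2, 0.4, 7.5]
eef_pos: [0.587, -0.2104, 0.0219]
force: [-10.0, 1.8, 10.8]
```

View pics/s5.png

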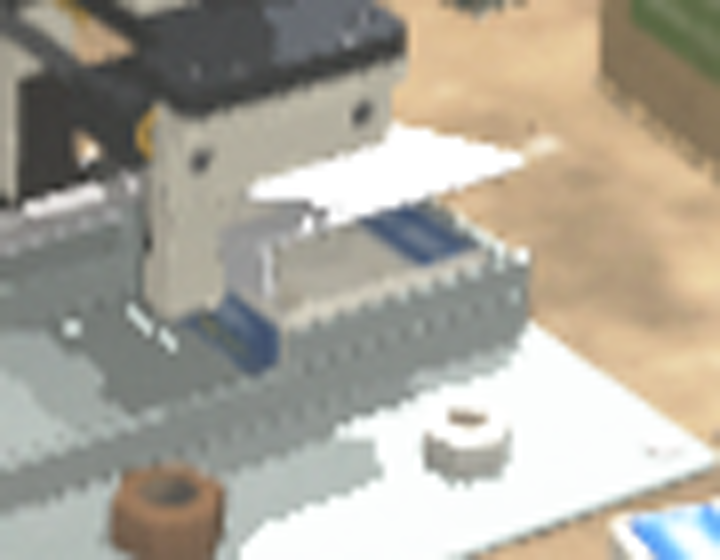

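The tool has stopped advancing and the force is rising (5 to 10 N), so the carton is against the back stop. I back the finger off while still pressing, then release upward.

```bash
python3 -m crank '[[[0.1,0,0,0],[0.3,0,0,0],[0.5,0,0,0],[0.6,0,-0.02,0],[0.6,0,-0.1,0],[0.6,0,-0.2,0],[0.6,0,-0.3,0],[0.6,0,-0.4,0],[0.6,0,-0.5,0],[0.6,0,-0.6,0],[0.6,0,-0.8,0],[0.6,0,-1,0]]]'
python3 -m crank '[[[0,0,-0.5,0],[0,0,-1.5,0],[0,0,-3,0],[1.5,0,-4.5,0],[3,0,-5,0],[5,1.5,-5,0],[7,3,-5,0],[7,5,-5,0],[7,7,-5,0],[7,9,-5,0],[7,9,-5,0]]]'
python3 - <<'E'
from h import *
p=np.load("pose.npy")
a,d=arm.grab_frame("top");b,_=arm.grab_frame("side")
A=cv2.resize(a[155:305,295:445],(450,450))[:,:,::-1];B=cv2.resize(b[220:290,335:425],None,fx=5,fy=5,interpolation=2)[:,:,::-1]
o=np.zeros((450,900,3),np.uint8);o[:,:450]=A;o[:350,450:]=B;cv2.imwrite("pics/end.png",cv2.resize(o,(800,400)))
vv,uu=np.mgrid[150:310,295:435]; W=px2w("top",uu,vv,d[150:310,295:435]); L=toF(W,p)
for y in(20,0,-20,-38):
    k=(abs(L[:,1]-y)<5)&(L[:,0]>35)&(L[:,0]<78); print(y,k.sum(),np.median(W[k,2])*1000)
for x in range(-20,25,4):
    k=(abs(L[:,1])<15)&(abs(L[:,0]-x)<2);print(x,np.median(W[k,2])*1000)
E
```

```text
t: 12.02
eef_pos: [0.5757, -0.2104, 0.0476]
ee_rot: [3.142, -0.0, 3.109]
force: [-0.1, 0.1, 0.7]
width: 0.0655
gripper_force: 0.0
t: 13.4
eef_pos: [0.4086, 0.0229, 0.1735]
ee_rot: [3.14, 0.002, 3.114]
force: [0.8, 0.6, 0.1]
width: 0.0657
gripper_force: 0.0
20 89 38.4110199192676
0 87 38.54613002135961
-20 89 38.35373632592327
-38 95 38.36259070353076
-20 3.6820520704425546
-16 4.413200821729162
-12 4.19784112587615
-8 3.327001714201033
-4 2.7116773841091475
0 2.7907547737119187
4 3.9523923135150274
8 20.984296703409278
12 32.391650225022644
16 32.13465914970493
20 32.88552745043717
24 33.92791818294572
```

View pics/end.png

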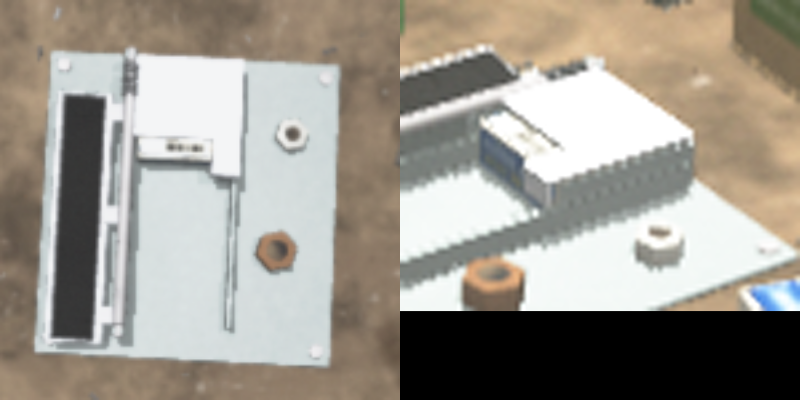

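The cover is shut and flat: 38.4 mm across at (190,95) in the left view, the closed height. The carton's rear is at feeder x about 8 mm, fully in, with the catch down behind it at (540,190). The nuts are where they were and the robot is clear.

```bash
python3 -c "
from station import arm
print(arm.job_done())"
```

```text
the job is handed in; nothing more can be done
None
```

The carton is fully in the bay against the back stop, with the cover sprung shut over it and the catch down behind it; the job is handed in, at about 13.5 s on the robot's clock.

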